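Sort the loose stationery into the desk trays

TASK

Sort the loose stationery that lies in front of the three wooden trays, on the robot's side of them, into the trays: lay the marker and the ball pen in the oblong tray, both along its length and flat on its floor; stand the black and the red binder clip in the square tray, handles up as they are now; and put the eraser on the floor of the round dish. Nothing else needs moving; leave the sharpener and the tea light where they are.

Things in the scene. Friction and masses are not known exactly. Their poses are not given: they have to be found in the camera images.
- marker_center (a point): White round marker with a black cap, 135 mm long, 16 mm thick, lying on the desk in the row in front of the trays (another one far back on the right is not part of the job). The point is its centre, half-way up; its y axis runs along its length, x across it (level).
- ball_pen_center (a point): Slim black ball pen, 145 mm long, 12 mm wide, 9 mm high, lying on the desk. The point is its centre, half-way up (4.5 mm above what it lies on); its y axis runs along its length, x across it.
- black_clip_center (a point): Small black binder clip standing on its wide jaw side, wire handles up. The wedge-shaped body is 32 mm long along its y axis (flat, upright end faces, good to grip), 24 mm wide along x at the foot with sides that slope together upward, and 18 mm high; handles reach 41 mm. The point is the middle of the body, 9 mm above the foot; z points up.
- red_clip_center (a point): Binder clip of the same shape and size as the black one, dark red: body 32 mm along y (grip across these end faces), 24 mm along x at the foot with sloping sides, 18 mm high, handles up to 41 mm. The point is the middle of the body, 9 mm above the foot; z points up.
- eraser_center (a point): White eraser in a blue paper sleeve, 46 mm long (y axis), 21 mm wide (x axis), 12 mm high, lying flat. The point is its centre, half-way up.
- long_tray_floor (a point): Oblong wooden tray with a cork floor, 140 mm along its x axis, 220 mm along its y axis, rim 16 mm above the desk, walls 5 mm thick (inside 130 x 210 mm). Fixed. The point is the centre of the inner floor, 5 mm above the desk.
- square_tray_floor (a point): Square wooden tray with a cork floor, 130 x 130 mm, rim 16 mm above the desk, walls 5 mm thick (inside 120 x 120 mm, x and y axes along its sides). Fixed. The point is the centre of the inner floor, 5 mm above the desk.
- round_dish_floor (a point): Round wooden dish with a cork floor, 132 mm across the rim, about 108 mm across the inner floor, rim 16 mm above the desk. Fixed. The point is the centre of the inner floor, 5 mm above the desk.
- sharpener_center (a point): Brass pencil sharpener, 15 x 25 x 12 mm, a loose bystander to be left where it is. The point is its centre, half-way up.
- tealight_center (a point): Tea light, 38 mm across, 18 mm high, a loose bystander to be left where it is. The point is its centre, 8 mm above the desk.

How it is judged:
By the outcome, as a careful person would: the job done as asked, in the order asked, and still so for the second after the job is handed in, with the robot touching nothing.
It also fails if it takes over 115 s, if anything falls off the work surface, if the arm or the gripper's body presses on something with over 40 N, if the wrist force passes 120 N, or if a joint passes its speed limit or range.

ROBOT

A 6-joint arm with a two-finger parallel gripper is mounted at the origin on a cart in front of the work surface, level with it; the furniture and walls round the work are solid. World frame = base frame: x ahead of the robot, y to its left, z up, the work surface at z = 0. Lengths are in m, angles in rad, forces in N, time in s.
With the tool pointing down it reaches from about 0.325 to 0.775 m from the base axis. Payload 5.5 kg.
Tool frame: the origin (TCP) lies between the finger pads; the fingertips stand 8 mm ahead of it and the grasp point (between the pads) lies 11 mm behind it (tcp_to_tips is the distance from the TCP to the fingertips, in m); z points along the fingers, y is the direction in which the jaws open and shut (so a half turn about z gives the same grasp; the last joint's range is limited). The gripper opens to 88 mm and grips with 3 to 60 N. Pads are 20 mm wide; open, the fingers measure 115 mm over their backs; the gripper's body (75 mm by 178 mm) begins 61 mm behind the grasp point.
Start: joints at [1.28, 0.091, 1.231, -0, 1.82, -0.057], TCP at [0.139, 0.584, 0.231] pointing down, gripper open.
Joint ranges: [-2.87, 2.87], [-0.86, 2.18], [0.17, 2.46], [-1.51, 4.65], [0.06, 2.69], [-2.65, 2.65]. Speed limits (rad/s): [2.57, 2.57, 3.01, 3.14, 3.14, 3.14].

INTERFACE

Orientations are given as a unit quaternion [w, x, y, z].
In Python, from bench import * gives the robot as it stands. Calls block until the motion is done:
- move_to(position, orientation): joint-space move of the TCP to a pose.
- move_l(position, speed=0.15, orientation=None): straight line of the TCP; orientation=None keeps the orientation; speed is the mean speed in m/s.
- movej(angles): joint-space move.
- gripper_open() and close(): open the fingers fully, or close them until they stop; the grip force is fixed at half the most.
- hold(seconds).
- inverse_kinematics(position, orientation): joint angles nearest the present ones, or None.
- state(): the state.
- get_image(name): name is "scene" or "side" or "wrist"; returns a dict with "frame" (420x560x3 uint8, blue, green, red), "depth" (420x560 float32, m along the optical axis (not along the pixel's ray), 0 where there is no reading), "camera_matrix" (3x3 intrinsics, pixels), "view" (4x4, takes a point from world to camera coordinates). Camera axes: x right, y up, looking along -z (the intrinsics and any distortion apply to the point x, -y, -z); pixel columns grow to the right and rows downward; lengths in m; the calibration is good to about 2 mm. A picture is of the moment at which its call begins.
A pose or a line that the arm cannot do raises IKError and nothing moves.
- job_done(): hands the job in, once; it reports no verdict.
The state is a dict: "time": time; "joint_pos": joint angles; "dq": joint speeds; "joint_torque": joint torques, N m; "ee_pos": TCP position; "ee_rot": TCP orientation; "ft_force": force on the tool from outside, world axes, zero at the start; "moment": the same for the moment, N m; "finger_gap": finger opening in m.
Only numpy, scipy, OpenCV 4.12 (cv2) and the standard library are available. Lean on these libraries where they do the work, as an engineer would, in place of code of your own. Each camera call takes 0.05 s, during which the arm holds its last target.

## Working session

There is one attempt and no reset: what is moved stays moved. The work goes in short steps, each a Python script; the robot and the scene stay as the last script left them, time stands still between calls to the robot, and variables do not carry over. Pictures are saved under pics/ and viewed, and the job is handed in when it is done.

```bash
ls; mkdir -p pics; python3 - <<'E'
from bench import *
import cv2,numpy as np,pickle
s=state();print(s['time'],s['ee_pos'],s['ee_rot'],s['finger_gap'])
d={}
for n in("scene","side","wrist"):
    im=get_image(n);d[n]=im;cv2.imwrite(f"pics/{n}0.png",im["frame"]);print(n,im["camera_matrix"].tolist(),np.round(im["view"],3).tolist(),im.keys())
pickle.dump(d,open("im0.pkl","wb"))
E
```

```text
pics
0.0 [0.13892816 0.5834066  0.22954476] [-1.58850636e-04  1.16620933e-01  9.93176047e-01 -9.34168970e-04] 0.08803841029562551
scene [[471.2465363574892, 0.0, 273.5753734118639], [0.0, 471.2465363574892, 205.23924969652452], [0.0, 0.0, 1.0]] [[0.863, -0.504, 0.019, -0.438], [0.298, 0.54, 0.787, -0.213], [-0.407, -0.674, 0.617, -0.974], [0.0, 0.0, 0.0, 1.0]] dict_keys(['frame', 'depth', 'camera_matrix', 'view'])
side [[397.10320611836073, 0.0, 274.8616250349938], [0.0, 397.10320611836073, 210.871556318133], [0.0, 0.0, 1.0]] [[0.996, -0.082, -0.015, -0.498], [0.057, 0.543, 0.838, -0.077], [-0.061, -0.836, 0.546, -1.242], [0.0, 0.0, 0.0, 1.0]] dict_keys(['frame', 'depth', 'camera_matrix', 'view'])
wrist [[367.9594447005615, 0.0, 285.6017180243027], [0.0, 367.9594447005615, 205.02288007626373], [0.0, 0.0, 1.0]] [[0.232, 0.973, -0.003, -0.598], [-0.926, 0.22, -0.306, 0.037], [-0.297, 0.074, 0.952, -0.392], [0.0, 0.0, 0.0, 1.0]] dict_keys(['frame', 'depth', 'camera_matrix', 'view'])
```

View pics/scene0.png

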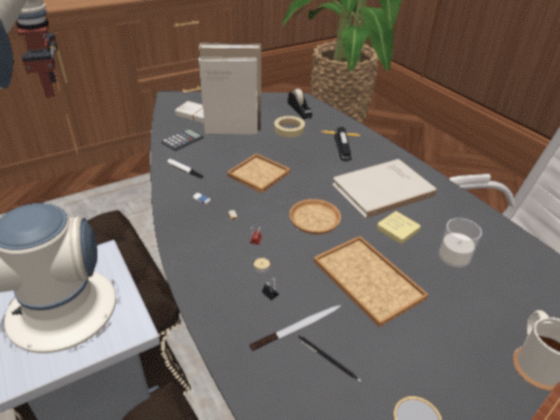

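View pics/side0.png

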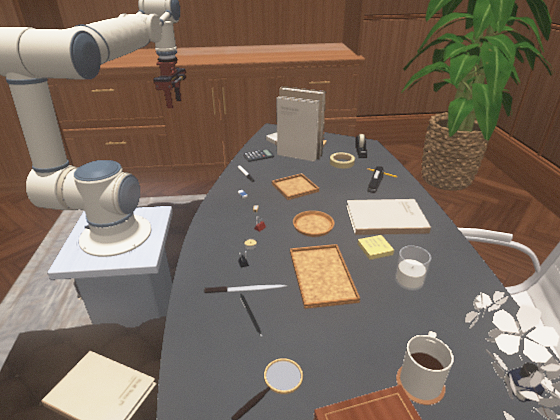

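View pics/wrist0.png

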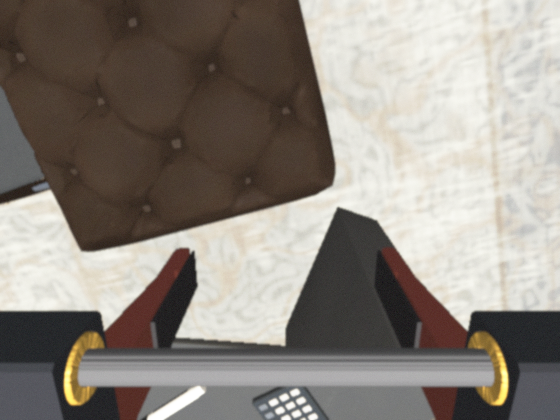

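The scene view shows the marker at (185,168), eraser (202,198), sharpener (233,214), red clip (257,237), tea light (262,264), black clip (270,291), a knife at (295,327) and the pen at (329,358). The trays are square (259,172), dish (315,216) and oblong (370,278). Next I get rough positions from both views.

```bash
cat > h.py <<'E'
import numpy as np,cv2
def ray(im,uv):
    K=im["camera_matrix"];V=im["view"];R=V[:3,:3];t=V[:3,3]
    p=np.linalg.solve(K,np.array([uv[0],uv[1],1.0]));d=R.T@np.array([p[0],-p[1],-p[2]]);return -R.T@t,d
def toplane(im,uv,z):
    o,d=ray(im,uv);return o+d*(z-o[2])/d[2]
def proj(im,P):
    c=im["view"][:3,:3]@np.asarray(P)+im["view"][:3,3];q=im["camera_matrix"]@np.array([c[0],-c[1],-c[2]]);return q[:2]/q[2]
E
python3 - <<'E'
import pickle,numpy as np
from h import *
d=pickle.load(open("im0.pkl","rb"))
np.set_printoptions(precision=3,suppress=True)
S={"marker":[(168,161),(203,176),.008],"eraser":[(202,198),.006],"sharp":[(233,214),.006],"red":[(256,239),.009],"tea":[(262,264),.008],"black":[(270,292),.009],"pen":[(299,337),(360,380),.0045],"knife":[(252,346),(341,308),.005],"long":[(315,264),(358,238),(426,291),(381,319),.016],"sq":[(227,172),(257,154),(291,170),(262,189),.016],"dish":[(289,216),(341,216),.016]}
D={"marker":[(238,167),(254,180),.008],"eraser":[(242,194),.006],"sharp":[(256,208),.006],"red":[(260,226),.009],"tea":[(251,244),.008],"black":[(242,260),.009],"pen":[(241,296),(262,335),.0045],"long":[(291,247),(341,245),(358,298),(299,305),.016],"sq":[(272,182),(300,174),(319,187),(289,198),.016],"dish":[(292,223),(334,223),.016]}
for n,Q in(("scene",S),("side",D)):
  for k,v in Q.items():
    P=np.array([toplane(d[n],u,v[-1]) for u in v[:-1]]);print(n,k,P.mean(0),[p[:2] for p in P])
E
```

```text
scene marker [0.414 0.354 0.008] [array([0.385, 0.415]), array([0.444, 0.293])]
scene eraser [0.401 0.201 0.006] [array([0.401, 0.201])]
scene sharp [0.443 0.1   0.006] [array([0.443, 0.1  ])]
scene red [ 0.448 -0.016  0.009] [array([ 0.448, -0.016])]
scene tea [ 0.42  -0.096  0.008] [array([ 0.42 , -0.096])]
scene black [ 0.393 -0.179  0.009] [array([ 0.393, -0.179])]
scene pen [ 0.41  -0.37   0.004] [array([ 0.387, -0.304]), array([ 0.433, -0.437])]
scene knife [ 0.4   -0.282  0.005] [array([ 0.297, -0.277]), array([ 0.502, -0.286])]
scene long [ 0.603 -0.251  0.016] [array([ 0.521, -0.162]), array([ 0.661, -0.14 ]), array([ 0.683, -0.345]), array([ 0.549, -0.355])]
scene sq [0.592 0.229 0.016] [array([0.508, 0.268]), array([0.63 , 0.312]), array([0.675, 0.188]), array([0.556, 0.147])]
scene dish [ 0.617 -0.02   0.016] [array([0.559, 0.012]), array([ 0.676, -0.052])]
side marker [0.414 0.359 0.008] [array([0.384, 0.417]), array([0.444, 0.3  ])]
side eraser [0.397 0.204 0.006] [array([0.397, 0.204])]
side sharp [0.444 0.104 0.006] [array([0.444, 0.104])]
side red [ 0.452 -0.007  0.009] [array([ 0.452, -0.007])]
side tea [ 0.42  -0.096  0.008] [array([ 0.42 , -0.096])]
side black [ 0.393 -0.168  0.009] [array([ 0.393, -0.168])]
side pen [ 0.411 -0.368  0.004] [array([ 0.388, -0.304]), array([ 0.434, -0.432])]
side long [ 0.606 -0.245  0.016] [array([ 0.536, -0.132]), array([ 0.682, -0.138]), array([ 0.677, -0.351]), array([ 0.529, -0.36 ])]
side sq [0.593 0.231 0.016] [array([0.511, 0.263]), array([0.623, 0.314]), array([0.678, 0.206]), array([0.561, 0.141])]
side dish [ 0.619 -0.018  0.016] [array([ 0.553, -0.011]), array([ 0.685, -0.025])]
```

```bash
python3 - <<'E'
import pickle,numpy as np
from h import *
from scipy.spatial.transform import Rotation as R
np.set_printoptions(precision=3,suppress=True)
d=pickle.load(open("im0.pkl","rb"))["wrist"]
q=[-1.58850636e-04,1.16620933e-01,9.93176047e-01,-9.34168970e-04];T=R.from_quat(q,scalar_first=True).as_matrix()
p=np.array([0.13892816,0.5834066,0.22954476])
V=d["view"];c=-V[:3,:3].T@V[:3,3];print(T);print("cam in tool",T.T@(c-p));print("axis",T.T@(-V[2,:3]),"up",T.T@V[1,:3], "right",T.T@V[0,:3])
for u in((280,10),(280,205),(280,320),(10,205),(550,205)):
  P=toplane(d,u,0); print(u,T.T@(P-p))
E
```

```text
[[-0.973  0.232 -0.001]
 [ 0.232  0.973 -0.002]
 [ 0.    -0.002 -1.   ]]
cam in tool [ 0.085 -0.001 -0.153]
axis [-0.306 -0.001  0.952] up [0.952 0.    0.306] right [-0.001  1.     0.001]
(280, 10) [ 0.153 -0.006  0.23 ]
(280, 205) [-0.038 -0.007  0.23 ]
(280, 320) [-0.185 -0.008  0.23 ]
(10, 205) [-0.038 -0.303  0.23 ]
(550, 205) [-0.038  0.287  0.229]
```

```bash
python3 - <<'E'
from bench import *
import cv2,numpy as np,pickle
d={}
for i,p in enumerate([(0.47,0.29,.26),(0.49,0.02,.26),(0.47,-0.27,.26)]):
    try: move_to(list(p),[0,0,1,0])
    except Exception as e: print(i,repr(e)); continue
    hold(0.2); im=get_image("wrist"); d[i]=im;cv2.imwrite(f"pics/w{i}.png",im["frame"]);s=state();print(s['time'],s['ee_pos'],s['joint_pos'],s['dq'].max() if hasattr(s['dq'],'max') else s['dq'])
pickle.dump(d,open("im1.pkl","wb"))
E
```

```text
2.025 [0.46963061 0.29065637 0.25993623] [ 4.92544476e-01 -2.95666505e-02  1.30184428e+00  1.00582813e-04
  1.86941417e+00 -1.07944781e+00] 0.000407798453161716
3.325 [0.49009884 0.0210178  0.25991577] [-2.66104178e-02 -1.94333022e-01  1.45445390e+00  1.55559743e-04
  1.88166487e+00 -1.59914009e+00] 0.00116373497731068
4.6917 [ 0.47046842 -0.26895691  0.26023971] [-5.82201677e-01 -5.77022836e-02  1.32862690e+00  1.42269496e-04
  1.87026449e+00 -2.15477907e+00] 0.0031683155394495316
```

View pics/w0.png

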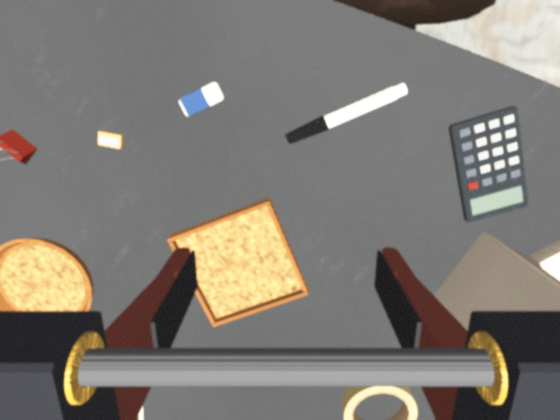

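View pics/w1.png

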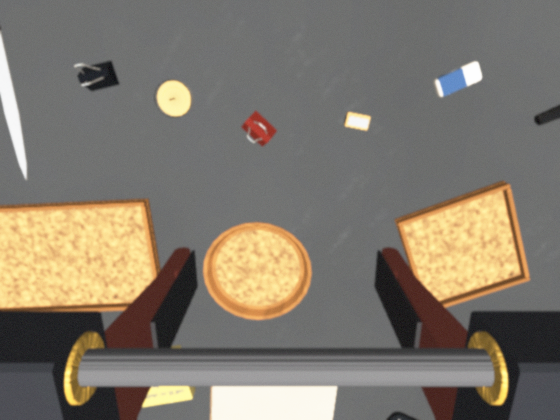

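View pics/w2.png

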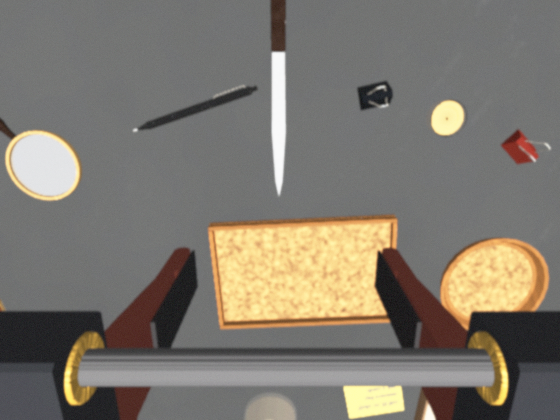

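The three wrist views show everything clearly. In w0 the marker runs (287,137)–(407,90), the eraser is at (201,99) and the square tray at (238,263). In w1 the dish is at (258,270) and the red clip at (260,128). In w2 the pen runs (136,130)–(256,89), the black clip is at (375,95), and the oblong tray has corners near (210,225), (397,218) and (221,327).

```bash
cat >> h.py <<'E'
def seg(im,roi,fn,z,show=None):
    x0,y0,x1,y1=roi;f=im["frame"][y0:y1,x0:x1];m=fn(f).astype(np.uint8)*255
    m=cv2.morphologyEx(m,cv2.MORPH_CLOSE,np.ones((5,5)))
    c=max(cv2.findContours(m,cv2.RETR_EXTERNAL,cv2.CHAIN_APPROX_NONE)[0],key=cv2.contourArea)[:,0,:]+[x0,y0]
    W=np.array([toplane(im,u,z)[:2] for u in c])
    r=cv2.minAreaRect((W*1000).astype(np.float32));b=cv2.boxPoints(r)/1000
    e=b[1]-b[0];g=b[2]-b[1];l=e if np.hypot(*e)>np.hypot(*g) else g
    return np.array(r[0])/1000,np.hypot(*l),min(np.hypot(*e),np.hypot(*g)),np.arctan2(l[1],l[0])%np.pi,W,c
def hsv(f): return cv2.cvtColor(f,cv2.COLOR_BGR2HSV).astype(int)
E
python3 - <<'E'
import pickle,numpy as np
from h import *
np.set_printoptions(precision=4,suppress=True)
d=pickle.load(open("im1.pkl","rb"))
for i,(x,y) in((0,(340,40)),(2,(150,60)),(0,(310,130)),(2,(190,110)),(2,(370,95))): print(i,d[i]["frame"][y,x],end=" ")
print()
H=lambda f:hsv(f)
diff=lambda lo,hi:(lambda f:(f.max(2)<lo)|(f.max(2)>hi))
for n,i,roi,fn,z in [("marker",0,(275,70,420,155),diff(45,130),.008),("pen",2,(125,75,266,140),diff(45,120),.0045),
 ("eraser",0,(165,70,240,130),lambda f:(f.max(2)>120),.008),("eraser1",1,(425,50,495,105),lambda f:(f.max(2)>120),.008),("black1",1,(75,55,125,100),diff(40,999),.009),("black2",2,(350,72,400,118),diff(40,999),.009),
 ("red1",1,(235,105,285,155),lambda f:(f[...,2]-f[...,1].astype(int)>60),.009),("red2",2,(495,125,545,172),lambda f:(f[...,2]-f[...,1].astype(int)>60),.009),
 ("sq0",0,(155,190,315,335),lambda f:(H(f)[...,1]>110)&(f[...,2]>75),.016),
 ("dish1",1,(198,215,320,325),lambda f:(H(f)[...,1]>110)&(f[...,2]>75),.016),
 ("long2",2,(200,205,410,335),lambda f:(H(f)[...,1]>110)&(f[...,2]>75),.016)]:
  c,l,w,a,W,C=seg(d[i],roi,fn,z);print(n,c,"L %.4f W %.4f ang %.3f"%(l,w,a),C.min(0),C.max(0))
  if n=="marker" or n=="pen":
    pca=np.linalg.svd(W-W.mean(0),full_matrices=False)[2][0];print(pca)
E
```

```text
0 [125 127 126] 2 [118 117 116] 0 [53 48 47] 2 [49 46 47] 2 [51 45 43] 
marker [0.4032 0.3736] L 0.0970 W 0.0186 ang 1.978 [323  81] [409 129]
[-0.4028  0.9153]
pen [ 0.3931 -0.3323] L 0.0429 W 0.0108 ang 1.890 [209  84] [246 104]
[-0.3658  0.9307]
eraser [0.3981 0.1999] L 0.0826 W 0.0601 ang 1.572 [165  70] [239 129]
eraser1 [0.3969 0.199 ] L 0.0502 W 0.0241 ang 1.983 [433  60] [483  98]
black1 [ 0.3944 -0.1727] L 0.0304 W 0.0211 ang 1.781 [89 62] [117  88]
black2 [ 0.3953 -0.1835] L 0.0212 W 0.0174 ang 0.191 [359  85] [375 108]
red1 [ 0.4479 -0.0089] L 0.0324 W 0.0228 ang 0.823 [243 112] [275 144]
red2 [ 0.4514 -0.0112] L 0.0392 W 0.0230 ang 0.817 [502 132] [537 162]
sq0 [0.5992 0.2072] L 0.1884 W 0.1325 ang 1.945 [155 198] [307 326]
dish1 [ 0.6184 -0.0144] L 0.1299 W 0.1298 ang 2.132 [203 222] [311 319]
long2 [ 0.601  -0.2384] L 0.2380 W 0.1441 ang 1.620 [208 215] [409 328]
```

```bash
python3 - <<'E'
import pickle,numpy as np
from h import *
np.set_printoptions(precision=4,suppress=True)
d=pickle.load(open("im1.pkl","rb"))
def md(t): return lambda f:(np.abs(f.astype(int)-np.median(f.reshape(-1,3),axis=0)).max(2)>t)
cork=lambda f:(hsv(f)[...,1]>110)&(f[...,2]>75)
for n,i,roi,fn,z in [("marker",0,(275,70,420,155),md(28),.008),("pen",2,(125,75,266,140),md(28),.0045),
 ("eraser",0,(168,70,232,128),md(45),.008),
 ("black1",1,(72,55,125,97),md(28),.009),("black2",2,(350,72,400,118),md(28),.009),
 ("sq0",0,(160,190,315,335),cork,.016),("long2",2,(202,205,402,335),cork,.016),("sharp1",1,(335,105,380,140),md(40),.006),("tea",1,(148,70,200,125),md(35),.018)]:
  c,l,w,a,W,C=seg(d[i],roi,fn,z);print(n,c,"L %.4f W %.4f ang %.3f"%(l,w,a),C.min(0),C.max(0))
  x0,y0,x1,y1=roi;cv2.imwrite(f"pics/m_{n}.png",cv2.resize(d[i]["frame"][y0:y1,x0:x1],None,fx=5 if x1-x0<80 else 3,fy=5 if x1-x0<80 else 3))
print("cornersS",[toplane(d[0],u,.016)[:2] for u in((168,239),(270,201),(307,292),(214,326))])
print("cornersL",[toplane(d[2],u,.016)[:2] for u in((209,226),(397,217),(221,328))])
E
```

```text
marker [0.4117 0.3535] L 0.1380 W 0.0171 ang 1.980 [285  82] [408 143]
pen [ 0.4075 -0.3697] L 0.1443 W 0.0120 ang 1.893 [133  85] [257 131]
eraser [0.397  0.1994] L 0.0480 W 0.0218 ang 2.010 [178  81] [223 116]
black1 [ 0.3934 -0.1772] L 0.0425 W 0.0284 ang 1.751 [72 61] [118  90]
black2 [ 0.3946 -0.1757] L 0.0359 W 0.0267 ang 1.778 [357  81] [392 109]
sq0 [0.597  0.2127] L 0.1766 W 0.1325 ang 1.945 [160 198] [307 326]
long2 [ 0.6013 -0.2438] L 0.2272 W 0.1441 ang 1.620 [208 215] [401 328]
sharp1 [0.44   0.0974] L 0.0271 W 0.0175 ang 1.380 [344 111] [370 130]
tea [ 0.4164 -0.0958] L 0.0364 W 0.0357 ang 1.572 [156  80] [191 116]
cornersS [array([0.5539, 0.1521]), array([0.5073, 0.2719]), array([0.624 , 0.3158]), array([0.6732, 0.1989])]
cornersL [array([ 0.5389, -0.3585]), array([ 0.5275, -0.1423]), array([ 0.6777, -0.3519])]
```

View pics/m_black2.png

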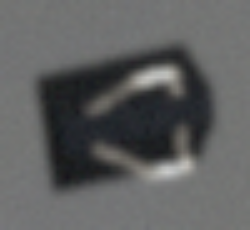

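Nothing allows a partial opening, and the open fingers (115 mm over the backs) barely fit inside the trays. My plan:
- **Pens:** release each near the tray's midline, with the two staggered along its length. After the marker is down, roll it gently aside.
- **Clips:** place them with the jaws along the square tray's diagonal.
- **Eraser:** grip it high and let it go near rim height.

Marker first.

```bash
cat >> h.py <<'E'
from scipy.spatial.transform import Rotation as _R
def Q(th):
    return (_R.from_euler('z',th)*_R.from_euler('x',np.pi)).as_quat(scalar_first=True).tolist()
def u(a): return np.array([np.cos(a),np.sin(a)])
def P(xy,z): return [float(xy[0]),float(xy[1]),float(z)]
LT=np.array([.6026,-.2471]);LA=1.621
SQ=np.array([.5896,.2347]);SA=1.943
DI=np.array([.6184,-.0150])
def rep(bench,t=""):
    s=bench.state();print(t,"t=%.2f"%s['time'],"pos",np.round(s['ee_pos'],4),"F",np.round(s['ft_force'],1),"gap %.4f"%s['finger_gap'])
def snap(bench,n,f):
    im=bench.get_image(n);cv2.imwrite(f"pics/{f}.png",im["frame"]);return im
E
python3 - <<'E'
import bench;from bench import *;from h import *
m=np.array([.412,.3535]);q=Q(1.98)
move_to(P(m,.09),q);move_l(P(m,.0105),.12);rep(bench,"down");close();rep(bench,"closed")
move_l(P(m,.09),.2);rep(bench,"lift");snap(bench,"wrist","mk_lift")
E
```

```text
down t=7.83 pos [0.4122 0.3535 0.0106] F [0.2 0.4 0.9] gap 0.0878
closed t=8.95 pos [0.412  0.3535 0.0105] F [-0.4  0.1 -0.3] gap 0.0145
lift t=9.50 pos [0.4118 0.3534 0.0893] F [ 0.1 -0.5 -0.7] gap 0.0145
```

View pics/mk_lift.png

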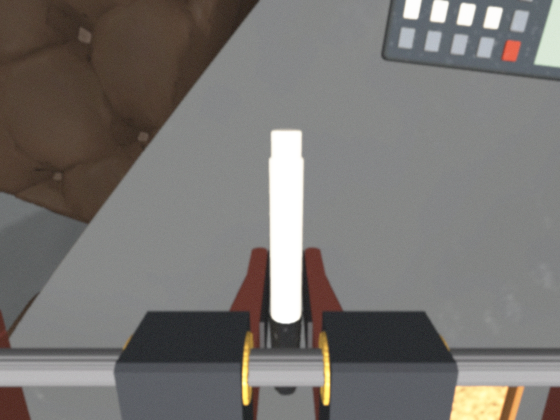

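```bash
python3 - <<'E'
import bench;from bench import *;from h import *
c=LT+.033*u(LA);q=Q(LA);lat=u(LA-np.pi/2)
move_to(P(c,.09),q);move_l(P(c,.016),.1);rep(bench,"low");gripper_open();rep(bench,"open")
move_l(P(c,.10),.2);im=snap(bench,"wrist","mk_put")
E
```

```text
low t=12.58 pos [ 0.6011 -0.2142  0.016 ] F [ 0.1  0.2 -0.3] gap 0.0146
open t=13.78 pos [ 0.6009 -0.2142  0.016 ] F [-0.2  0.3  0. ] gap 0.0877
```

View pics/mk_put.png

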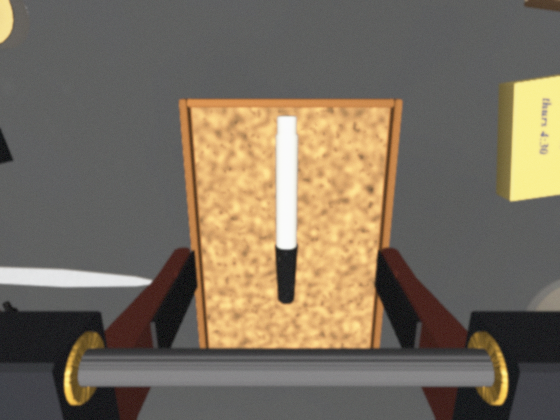

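The marker lies flat along the tray, centred from (286,118) to (286,302), with no contact forces. I nudge it sideways to make room for the pen.

```bash
python3 - <<'E'
import bench;from bench import *;from h import *
c=LT+.033*u(LA);lat=u(LA-np.pi/2)
close();a=c-.040*lat
move_l(P(a,.06),.2);move_l(P(a,.016),.1);move_l(P(c+.018*lat,.016),.035);rep(bench,"nudged");hold(.3)
move_l(P(c+.005*lat,.016),.1);move_l(P(c+.005*lat,.12),.2);gripper_open()
im=snap(bench,"wrist","mk_nud");rep(bench)
E
```

```text
nudged t=18.57 pos [ 0.6188 -0.2133  0.016 ] F [-0.   0.2 -0.1] gap 0.0009
 t=21.24 pos [ 0.6059 -0.2139  0.12  ] F [ 0.3 -0.1  0.1] gap 0.0880
```

View pics/mk_nud.png

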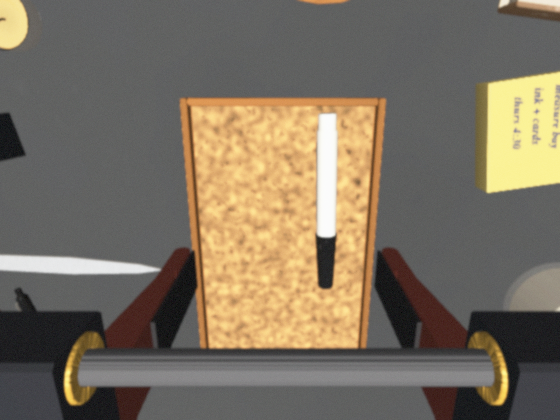

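```bash
python3 - <<'E'
import bench;from bench import *;from h import *
im=bench.get_image("wrist");print("cap end",[(np.dot(toplane(im,(326,288),.013)[:2]-LT,e)) for e in(u(LA),u(LA-np.pi/2))],"top",[(np.dot(toplane(im,(328,114),.013)[:2]-LT,e)) for e in(u(LA),u(LA-np.pi/2))])
m=np.array([.4085,-.3695])-.025*u(1.893);q=Q(1.893)
move_to(P(m,.09),q);move_l(P(m,.0100),.12);rep(bench,"down");close();rep(bench,"closed")
move_l(P(m,.09),.2);rep(bench,"lift");snap(bench,"wrist","pen_lift")
E
```

```text
cap end [np.float64(-0.03690709608922072), np.float64(0.03680074527104961)] top [np.float64(0.09874322269534275), np.float64(0.033683486236004874)]
down t=23.13 pos [ 0.4168 -0.393   0.0099] F [ 0.4 -0.7 -0. ] gap 0.0882
closed t=24.33 pos [ 0.4164 -0.3932  0.01  ] F [0.  0.4 0.1] gap 0.0081
lift t=24.88 pos [ 0.4163 -0.3931  0.0894] F [ 0.1 -0.  -0.9] gap 0.0082
```

View pics/pen_lift.png

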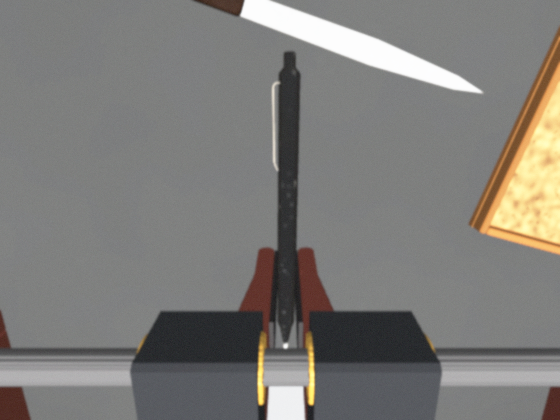

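The pen is held straight, pointing up the image from (288,250) to (290,52). I place it staggered against the marker, whose cap end measured -37 mm along the tray.

```bash
python3 - <<'E'
import bench;from bench import *;from h import *
lat=u(LA-np.pi/2);c=LT-.053*u(LA)-.004*lat;q=Q(LA)
move_to(P(c,.09),q);move_l(P(c,.0155),.1);rep(bench,"low");gripper_open();rep(bench,"open")
move_l(P(c,.12),.2);im=snap(bench,"wrist","pen_put")
# closeup of black clip
b=np.array([.394,-.176]);move_to(P(b+[.04,0],.16),Q(np.pi));hold(.15)
import pickle;pickle.dump(snap(bench,"wrist","bk_close"),open("bk.pkl","wb"));rep(bench)
E
```

```text
low t=26.67 pos [ 0.6012 -0.3003  0.0154] F [ 0.5  0.2 -0.4] gap 0.0083
open t=27.94 pos [ 0.6013 -0.3002  0.0155] F [-0.7  1.   0.2] gap 0.0880
 t=30.18 pos [ 0.4342 -0.1762  0.1597] F [-0.4 -0.   0.5] gap 0.0880
```

View pics/pen_put.png

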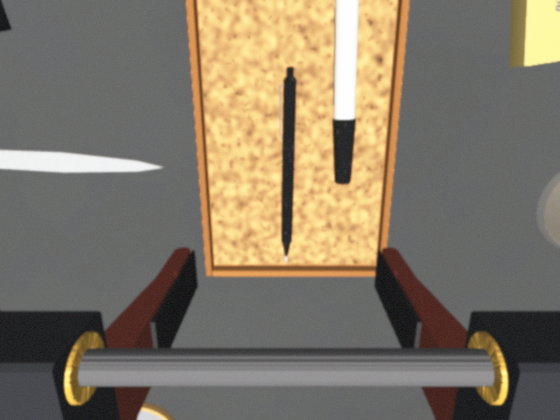

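View pics/bk_close.png

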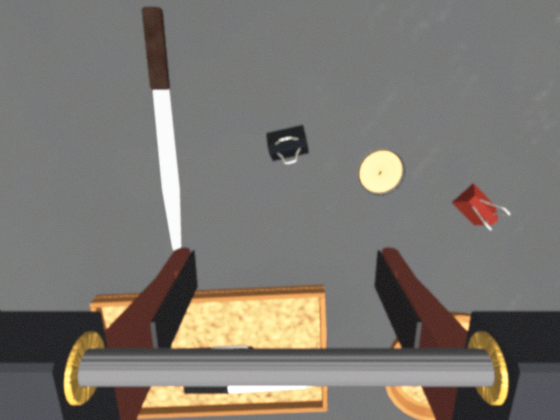

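Both pens lie flat and parallel in the oblong tray: pen (290,70)–(286,260), marker to its right. The black clip is at (288,143). I zoom in.

```bash
python3 - <<'E'
import pickle;from h import *
im=pickle.load(open("bk.pkl","rb"));f=im["frame"]
a=cv2.resize(f[110:180,250:330],None,fx=5,fy=5,interpolation=cv2.INTER_CUBIC);b=cv2.resize(f[170:240,440:520],None,fx=5,fy=5,interpolation=cv2.INTER_CUBIC)
cv2.imwrite("pics/clips.png",np.clip(np.hstack([a,b])*1.8,0,255).astype(np.uint8)[:,:800])
print(f[143,275],f[120,260])
def md(t): return lambda f:(np.abs(f.astype(int)-np.median(f.reshape(-1,3),axis=0)).max(2)>t)
for n,roi,fn in(("black",(255,115,320,175),lambda f:f.max(2)<62),("red",(445,175,500,235),lambda f:f[...,2].astype(int)-f[...,1]>50)):
  for z in(0.,.009):
    c,l,w,a,W,C=seg(im,roi,fn,z);print(n,z,c,l,w,a,C.min(0),C.max(0))
  print(cv2.boxPoints(cv2.minAreaRect(C.astype(np.float32))))
E
```

```text
[ 94  96 100] [122 121 122]
black 0.0 [ 0.3942294  -0.17632637] 0.032184217 0.023154952 1.7849938 [267 126] [307 159]
black 0.009 [ 0.39293585 -0.17634492] 0.031258296 0.022488795 1.7849948 [267 126] [307 159]
[[265.19998 133.4    ]
 [302.25882 125.1647 ]
 [308.21176 151.95294]
 [271.15292 160.18823]]
red 0.0 [ 0.4533338  -0.00449604] 0.043987505 0.02390929 0.8283454 [453 184] [499 224]
red 0.009 [ 0.45033981 -0.00945792] 0.04272202 0.02322147 0.82834655 [453 184] [499 224]
[[452.50003 202.49998]
 [472.50003 182.49998]
 [504.50003 214.49998]
 [484.50003 234.49998]]
```

View pics/clips.png

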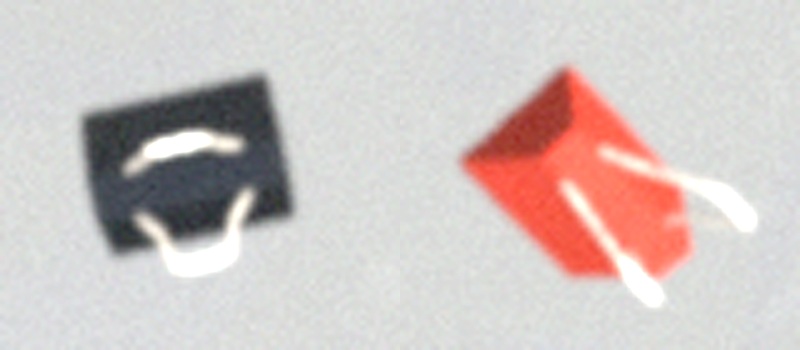

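```bash
python3 - <<'E'
import bench,pickle;from bench import *;from h import *
b=np.array([.394,-.1763]);th=1.785-np.pi/2
move_to(P(b,.10),Q(th));move_l(P(b,.014),.12);rep(bench,"down");close();rep(bench,"closed")
move_l(P(b,.10),.2);rep(bench,"lift");snap(bench,"wrist","bk_lift")
move_to(P(SQ,.16),Q(1.157));hold(.1);rep(bench,"above");pickle.dump(snap(bench,"wrist","bk_above"),open("sq.pkl","wb"))
E
```

```text
down t=33.50 pos [ 0.3944 -0.1766  0.0148] F [-0.8 -0.4  0.5] gap 0.0876
closed t=34.40 pos [ 0.394  -0.1763  0.0139] F [-0.5 -0.7  0.2] gap 0.0318
lift t=34.98 pos [ 0.3938 -0.1762  0.0991] F [-0.6  1.1 -0.8] gap 0.0315
above t=36.82 pos [0.5898 0.2334 0.1602] F [-0.1  0.  -0.4] gap 0.0315
```

View pics/bk_above.png

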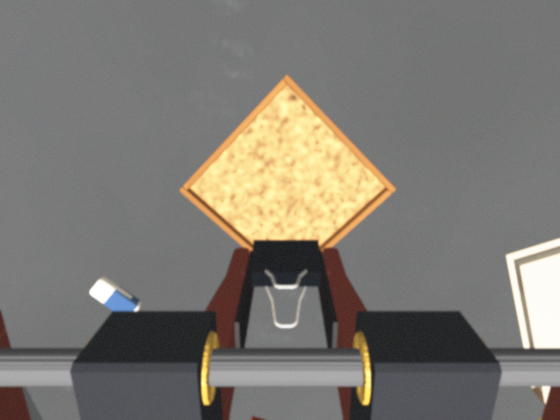

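View pics/bk_lift.png

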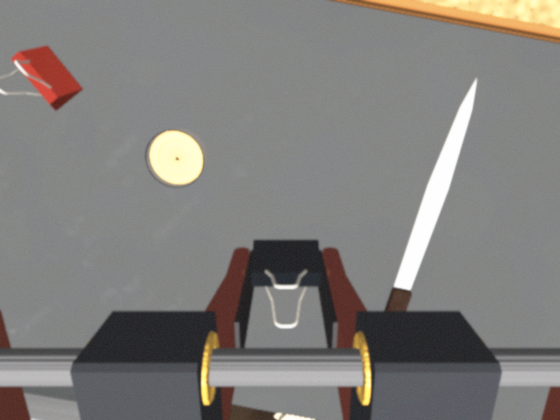

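The clip is held square across its end faces (gap 31.5 mm). The tray corners are visible at (181,189), (395,188) and (287,76), which I use to refine its centre.

```bash
python3 - <<'E'
import pickle;from h import *
im=pickle.load(open("sq.pkl","rb"))
L,Rr,T=[toplane(im,p,.016)[:2] for p in((181,189),(395,188),(287,76))]
print(L,Rr,T,(L+Rr)/2,"diag",np.hypot(*(L-Rr)),"T dist",np.hypot(*(T-(L+Rr)/2)),np.arctan2(*(L-Rr)[::-1]),"sides",np.hypot(*(T-L)),np.hypot(*(T-Rr)))
E
```

```text
[0.51058251 0.27052762] [0.67472893 0.19884123] [0.62777691 0.3163417 ] [0.59265572 0.23468442] diag 0.179117236187544 T dist 0.0888898687632755 2.72983518093385 sides 0.12583106644413056 0.12653399703150808
```

```bash
sed -i 's/^SQ=.*SA=/SQ=np.array([.5917,.2346]);SA=/' h.py; python3 - <<'E'
import bench,pickle;from bench import *;from h import *
c=SQ+.0135*u(1.157)
move_l(P(c,.09),.2);move_l(P(c,.0195),.1);rep(bench,"low");gripper_open();rep(bench,"open")
move_l(P(c,.15),.2);snap(bench,"wrist","bk_put")
r=np.array([.448,-.009]);move_to(P(r+[.045,0],.16),Q(np.pi));hold(.1);rep(bench);pickle.dump(snap(bench,"wrist","rd_close"),open("rd.pkl","wb"))
E
python3 - <<'E'
import pickle;from h import *
im=pickle.load(open("rd.pkl","rb"));f=im["frame"]
a=cv2.imread("pics/bk_put.png");cv2.imwrite("pics/bk_rd.png",cv2.resize(np.hstack([a,f]),(800,300)))
p=proj(im,[.448,-.009,.009]).astype(int);x,y=p;print(p)
cv2.imwrite("pics/rd_zoom.png",cv2.resize(f[y-40:y+40,x-50:x+50],None,fx=6,fy=6,interpolation=cv2.INTER_CUBIC))
for z in(0,.009):
  c,l,w,an,W,C=seg(im,(x-40,y-40,x+40,y+40),lambda f:f[...,2].astype(int)-f[...,1]>50,z);print(z,c,l,w,an,C.min(0),C.max(0))
E
```

```text
low t=38.23 pos [0.5972 0.247  0.0194] F [-0.1  0.2 -0.5] gap 0.0318
open t=39.22 pos [0.5971 0.247  0.0195] F [-0.5 -0.1  0.3] gap 0.0875
 t=42.23 pos [ 0.4931 -0.0088  0.1599] F [ 0.2 -0.7  0.4] gap 0.0877
[286 138]
0 [ 0.44961838 -0.00862561] 0.034164455 0.024220753 0.8156018 [264 115] [308 159]
0.009 [ 0.4484245  -0.00865331] 0.03318232 0.02352438 0.8156001 [264 115] [308 159]
```

View pics/bk_rd.png

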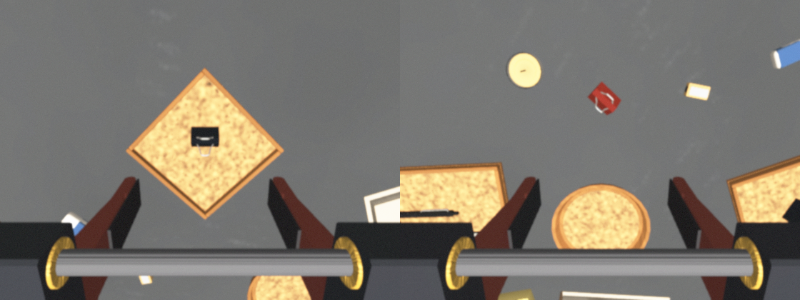

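View pics/rd_zoom.png

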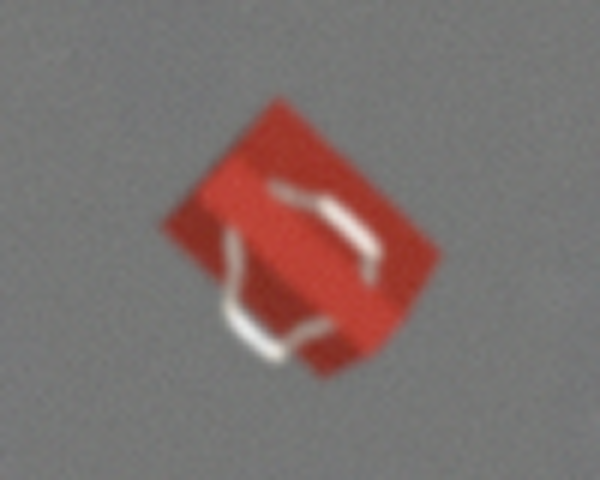

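The black clip stands upright in the tray. The red clip is isolated, with its ridge running from upper left to lower right, centre (.449,-.0087) and angle .82. I pick it and place it beside the black one.

```bash
python3 - <<'E'
import bench,pickle;from bench import *;from h import *
b=np.array([.449,-.0087]);th=.818+np.pi/2
move_to(P(b,.10),Q(th));move_l(P(b,.014),.12);rep(bench,"down");close();rep(bench,"closed")
move_l(P(b,.11),.2);rep(bench,"lift");a=snap(bench,"wrist","rd_lift")
c=SQ-.0155*u(1.157)
move_to(P(c,.13),Q(1.157));hold(.1);rep(bench,"above");d=snap(bench,"wrist","rd_above")
cv2.imwrite("pics/rd2.png",cv2.resize(np.hstack([a["frame"],d["frame"]]),(800,300)))
E
```

```text
down t=43.89 pos [ 0.4496 -0.0087  0.0148] F [0.2 0.3 1.2] gap 0.0881
closed t=44.79 pos [ 0.449  -0.0087  0.014 ] F [-0.7  0.2  0.2] gap 0.0315
lift t=45.42 pos [ 0.4487 -0.0087  0.109 ] F [ 0.5 -0.5 -0.7] gap 0.0318
above t=47.02 pos [0.5854 0.2197 0.1299] F [-0.1 -0.1 -0. ] gap 0.0316
```

View pics/rd2.png

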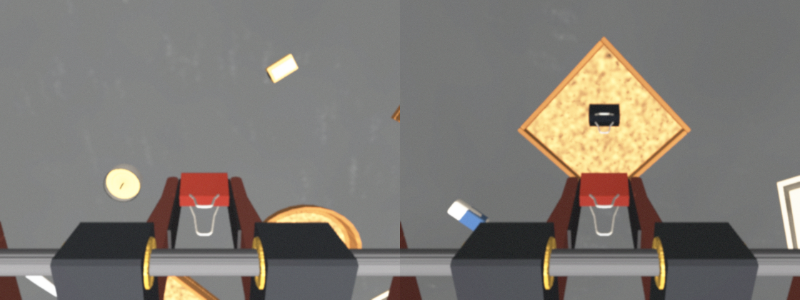

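```bash
python3 - <<'E'
import bench,pickle;from bench import *;from h import *
c=SQ-.014*u(1.157)
move_l(P(c,.07),.15);move_l(P(c,.0195),.08);rep(bench,"low");gripper_open();rep(bench,"open")
move_l(P(c,.15),.2);d=snap(bench,"wrist","rd_put")
e=np.array([.397,.1995]);move_to(P(e+[.05,0],.18),Q(np.pi));hold(.1);rep(bench);im=snap(bench,"wrist","er_close");pickle.dump(im,open("er.pkl","wb"))
x,y=proj(im,[.397,.1995,.006]).astype(int);print(x,y)
def md(t): return lambda f:(np.abs(f.astype(int)-np.median(f.reshape(-1,3),axis=0)).max(2)>t)
for z in(0.006,.012): print(z,seg(im,(x-40,y-40,x+40,y+40),md(40),z)[:4])
cv2.imwrite("pics/rd3.png",cv2.resize(np.hstack([d["frame"],im["frame"]]),(800,300)))
E
```

```text
low t=48.41 pos [0.5858 0.2217 0.0188] F [ 0.7 -0.9  0.3] gap 0.0314
open t=49.39 pos [0.5861 0.2218 0.0195] F [ 0.2  0.6 -0.4] gap 0.0879
 t=52.03 pos [0.4471 0.1995 0.1797] F [0.8 0.2 0. ] gap 0.0879
286 128
0.006 (array([0.3974086 , 0.19959158]), np.float32(0.047928493), np.float32(0.021986142), np.float32(2.0230265))
0.012 (array([0.39676108, 0.19957639]), np.float32(0.04704883), np.float32(0.021582657), np.float32(2.0230243))
```

View pics/rd3.png

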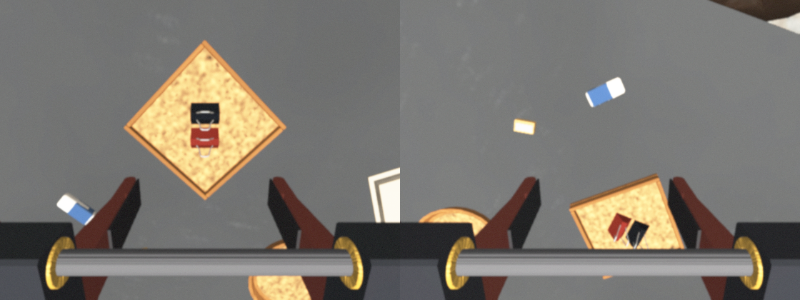

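Both clips stand upright side by side, black at (205,113) and red at (205,137) in the half-scale view. The eraser re-measures consistently, so I pick it high.

```bash
python3 - <<'E'
import bench,pickle;from bench import *;from h import *
b=np.array([.397,.1996]);th=2.02
move_to(P(b,.09),Q(th));move_l(P(b,.0155),.12);hold(.1);rep(bench,"down");close();rep(bench,"closed")
move_l(P(b,.09),.2);rep(bench,"lift");a=snap(bench,"wrist","er_lift")
move_to(P(DI,.11),Q(2.02));hold(.1);rep(bench,"above");d=snap(bench,"wrist","er_above")
pickle.dump(d,open("di.pkl","wb"))
cv2.imwrite("pics/er2.png",cv2.resize(np.hstack([a["frame"],d["frame"]]),(800,300)))
E
```

```text
down t=54.02 pos [0.3978 0.1999 0.0167] F [ 0.2 -0.2  1.5] gap 0.0880
closed t=55.08 pos [0.397  0.1996 0.0155] F [ 0.   0.1 -0.1] gap 0.0205
lift t=55.60 pos [0.3969 0.1996 0.0894] F [ 0.3 -0.1 -0.2] gap 0.0205
above t=56.93 pos [ 0.6179 -0.0135  0.1103] F [-0.5 -0.1 -0.2] gap 0.0204
```

View pics/er2.png

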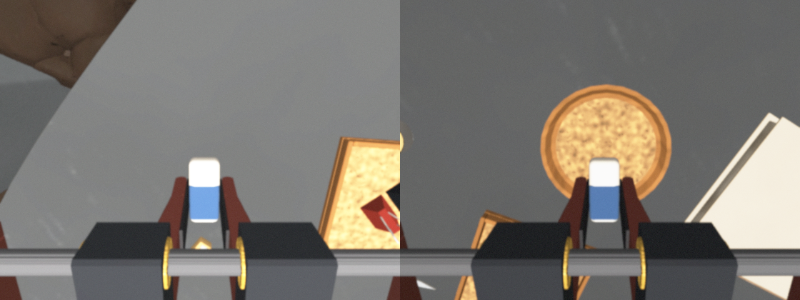

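The eraser is held level and the dish centre column lines up with the jaws. I place it, then look at everything.

```bash
python3 - <<'E'
import bench,pickle;from bench import *;from h import *
move_l(P(DI,.05),.15);move_l(P(DI,.0235),.06);hold(.1);rep(bench,"low");gripper_open();rep(bench,"open")
move_l(P(DI,.12),.2)
move_to(P([.5,.0],.30),Q(np.pi));hold(.2);d=snap(bench,"wrist","fin_w");a=snap(bench,"scene","fin_s");b=snap(bench,"side","fin_d");rep(bench)
pickle.dump((d,a,b),open("fin.pkl","wb"))
cv2.imwrite("pics/fin.png",np.hstack([d["frame"][:,:400],cv2.resize(a["frame"][130:400,140:440],(400,360))[:420]]) if 0 else cv2.resize(a["frame"][140:340,150:440],None,fx=2.7,fy=2.7))
E
```

```text
low t=58.23 pos [ 0.6186 -0.015   0.0239] F [-0.5  1.  -0. ] gap 0.0201
open t=59.35 pos [ 0.6184 -0.015   0.0235] F [ 0.5  0.5 -0.1] gap 0.0878
 t=61.37 pos [ 0.5001 -0.      0.2993] F [-1.  -0.5  0.2] gap 0.0876
```

View pics/fin_w.png

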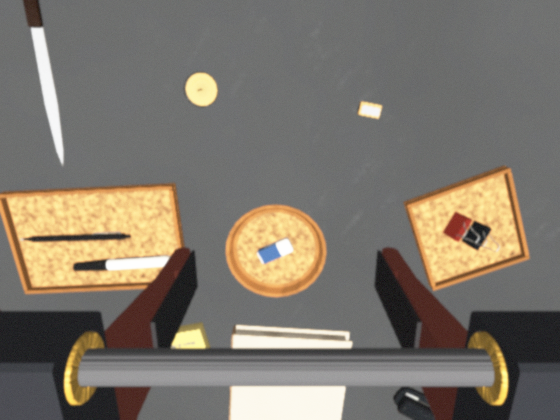

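View pics/fin.png

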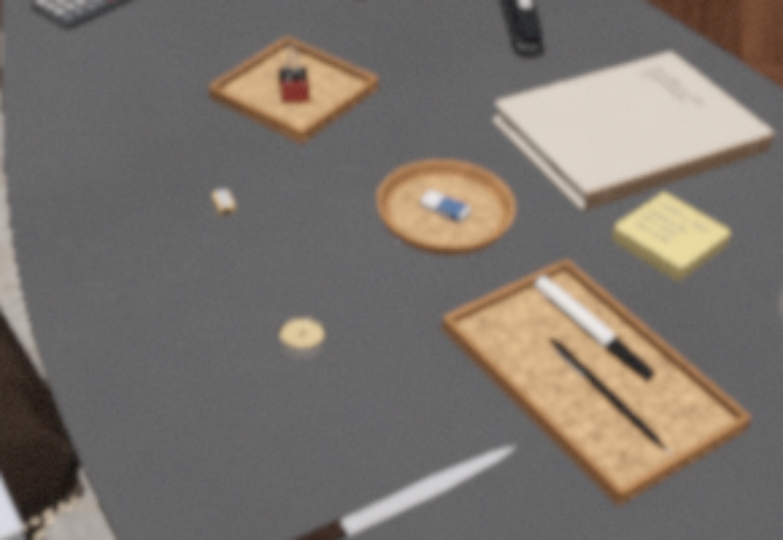

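The marker and pen are in the oblong tray, the eraser is flat in the dish, and both clips are standing in the square tray. I check that the bystanders have not moved, then hand in.

```bash
python3 - <<'E'
import bench,pickle;from bench import *;from h import *
d=pickle.load(open("fin.pkl","rb"))[0]
md=lambda t:(lambda f:(np.abs(f.astype(int)-np.median(f.reshape(-1,3),axis=0)).max(2)>t))
print("tea",seg(d,(178,64,226,116),md(35),.018)[0],"sharp",seg(d,(350,93,392,126),md(40),.006)[0])
for n,roi in(("marker",(70,245,172,280)),("eraser",(248,230,300,270))):
  print(n,seg(d,roi,(lambda f:(f.max(2)<60)|(f.min(2)>150)) if n=="marker" else (lambda f:f[...,0]>130),.013)[:4])
print(job_done())
E
```

```text
tea [ 0.41670032 -0.09635906] sharp [0.43997278 0.0975433 ]
marker (array([ 0.63608795, -0.21720871]), np.float32(0.12632775), np.float32(0.03474937), np.float32(1.7586795))
eraser (array([ 0.61630688, -0.01749385]), np.float32(0.067552574), np.float32(0.055407483), np.float32(1.5699829))
the job is handed in; nothing more can be done
None
```

I sorted all five items in the order asked and handed the job in at about 61 s on the robot's clock; no verdict came back. Each grasp held, and the wrist force readings stayed at or below about 1.5 N whenever I checked.

- **Marker and ball pen:** both lie flat along the length of the oblong tray. I rolled the marker gently aside after placing it, to make room for the pen.
- **Black and red clips:** both stand handles up, side by side on the floor of the square tray.
- **Eraser:** it lies flat near the middle of the round dish floor. I let it go about 3 mm above the floor to keep the fingers clear of the rim.

**Final checks:** the last wrist and scene pictures show everything in place. The tea light and sharpener measured within about 1 mm of where they started.

**Checks that disagreed:**
- My last automatic size check of the marker and eraser was spoiled by the cork background. It gave wrong sizes, such as 68 x 55 mm for the eraser, so I relied on the pictures for those two.
- Two measurements of the square tray's centre differed by about 3 mm, so I placed the clips using a value in between. They ended up clear of the walls.

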